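Re-set the gap of a stockroom label press

ROBOT

A 6-joint arm with a two-finger parallel gripper is mounted at the origin on the work surface. World frame = base frame: x ahead of the robot, y to its left, z up, the work surface at z = 0. Lengths are in m, angles in degrees, forces in N, time in s.
With the tool pointing down it reaches from about 0.3 to 0.75 m from the base axis. Payload 8.5 kg.
Tool frame: the origin (TCP) lies midway between the tips of the shut fingers; the grasp point (between the pads) lies 19 mm behind it; z points along the fingers, y is the direction in which the jaws open and shut (so a half turn about z gives the same grasp; the last joint's range is limited). The gripper opens to 85 mm and grips with 20 to 120 N. Pads are 22 mm wide; open, the fingers measure 114 mm over their backs; the gripper's body (76 mm by 85 mm) begins 54 mm behind the grasp point. The pads swing forward as they close: fully open they stand 13 mm farther back than shut.
Start: joints at [-12.336, 21.807, 74.336, -0, 83.858, -12.336], TCP at [0.55, 0, 0.231] pointing down, gripper open.
Joint ranges: [-178.18, 178.18], [-50.72, 133.34], [12.68, 142.11], [-81.47, 261.47], [9.98, 163.14], [-165.26, 165.26]. Speed limits (degrees/s): [136.94, 136.94, 180, 180, 180, 180].

INTERFACE

Orientations are given as a 3x3 rotation matrix whose columns are the frame's x, y, z axes.
In Python, from rig import status, eyes, env gives the robot as it stands. The module is installed in compiled form; this text tells all that it offers.
- The arm moves only by the tool play_rows, never from a script. Its argument "targets" is text: rows parted by semicolons, each of 5 numbers parted by spaces: the shift along the tool's x, y, z in m, then the turn about the tool's z in rad, then the closure, from 0 (fully open) to 1 (shut). A call has 1 to 5 rows; each row is the pose to reach, as a shift and turn from the pose commanded when the call began, along the tool's axes at that moment; what a row does not reach only later rows make up. A row lasts 1/10 s, in which the tool goes at most 50 mm and 8.59 degrees, less where a joint would pass 70% of its speed; a pose out of reach is approached as far as the arm can. A call with a gripper value outside its range is refused whole. The fingers move at their own pace and stop on an object; "force" is the grip in N (left out, the last holds). Time passes only in rows, so rows that repeat a pose let the fingers close. It gives the time, the measured TCP pose, the force and the opening at its end, in the units of the state.
- status.observe(): the state, without advancing time (a new reading comes with each control period).
- eyes.get_image(name): name is "scene" or "side" or "wrist"; returns a dict with "pixels" (420x560x3 uint8, red, green, blue), "range_z" (420x560 float32, m along the optical axis (not along the pixel's ray), 0 where there is no reading), "mtx" (3x3 intrinsics, pixels), "k1" (the pictures are not rectified: a ray, as slopes to the right and down, at radius r is drawn at 1 + k1 r^2 times it, then the intrinsics apply), "world_to_cam" (4x4, takes a point from world to camera coordinates); the wrist camera has in their place "T_tool_cam" (4x4, takes a point from camera to tool coordinates, whose origin is the TCP and whose axes are the flange's). Camera axes: x right, y up, looking along -z (the intrinsics and any distortion apply to the point x, -y, -z); pixel columns grow to the right and rows downward; lengths in m; the calibration is good to about 2 mm. A picture is of the moment at which its call begins: read the wrist's pose just before it.
- env.close_job(): hands the job in, once; it reports no verdict.
The state is a dict: "time_s": time; "q": joint angles; "qvel": joint speeds; "joint_efforts": joint torques, N m; "position": TCP position; "tool_rot": TCP orientation; "ft_force": force on the tool from outside, world axes, zero at the start; "wrist_torque": the same for the moment, N m; "grip_width": finger opening in m.
Only numpy, scipy, OpenCV 4.12 (cv2) and the standard library are available. Lean on these libraries where they do the work, as an engineer would, in place of code of your own. Each camera call takes 0.05 s, during which the arm holds its last target.

TASK

On the bench label press, first raise the small lift lever on the head fully, up past upright to its end, so that the roller is off the bed. Then turn the handwheel by its crank handle clockwise until it is closed against its stop, and back it off exactly two full turns. Finish there still gripping the crank handle, without letting go, so that the setting cannot creep; leave the lever up and do not disturb the stock standing round the press.

Things in the scene. Friction and masses are not known exactly. Their poses are not given: they have to be found in the camera images.
- press: Grey bench label press, fixed to the bench; footprint 180 (its x) by 340 (its y) mm. Origin at the centre of its underside, z up; x and y are the press's own axes (x points to its back, away from the robot at yaw 0). Low steel bed and grey head with the lift lever at its -y half, round column with the handwheel at its +y half. Apart from lever and wheel nothing on it is higher than 130 mm.
- lift_pivot (a point): Point on the lift lever's hinge axis, on top of the head, fixed to the press at (-25, -90, 120) mm in its axes; axes parallel to the press's. The hinge axis is the press's x. The bracket round it is 46 mm along x, 30 mm along y and reaches 10 mm above this point.
- lever_ball (a point): Centre of the black 24 mm ball at the end of the lift lever (9 mm steel rod), 65 mm from the pivot. Graspable from above, best with the fingers closing along the press's x.
- lift_lever (a joint): Lift lever angle, rad: 0 = down, leaning 0.8 rad outward from upright (towards the press's -y); grows as the ball is swung up and over towards +y; end stop at 1.0 = fully raised, leaning 0.2 rad past upright. Ball relative to the pivot: y = -65 sin(0.8 - q), z = 65 cos(0.8 - q) mm. It stays where it is left (friction, about 1.5 N at the ball) and lifts the roller below the head.
- wheel_hub (a point): Point on the handwheel's vertical axis at the height of the middle of the crank handle: (0, 90, 150) mm in the press's axes, fixed to the press, axes parallel to the press's.
- crank_handle (a point): Middle of the upright black crank handle, a 22 mm thick, 52 mm long cylinder (from 25 mm below to 27 mm above this point) standing on the wheel's rim, 50 mm from the wheel's axis. It spins freely about its own axis, so it can be gripped from above and led round in a circle without turning the hand. The dark steel wheel's rim (12 mm thick) has its top 29 mm below this point, and nothing inside it stands higher than 23 mm below this point.
- wheel (a joint): Handwheel angle, rad, over several turns: 0 = closed against its stop; grows as it is backed off anticlockwise seen from above (clockwise closes); 12.57 = two turns from the stop; other end at 16.0. At 0 (and at each whole turn) the handle lies on the press's +x side of the axis; at angle q it is at 50 mm (cos q, sin q) in the press's x, y. Friction about 3 N at the handle; it stays where it is left. Starts 2.2 to 5.8 rad open (under one turn).
- tin: Bystander: food tin, 74 mm diameter, 105 mm high, behind the press. Origin at the centre of its underside.
- roll_on: Bystander: small white bottle, 44 mm diameter, 100 mm high, beyond the press's +y end. Origin at the centre of its underside.
- soap: Bystander: cardboard soap box, 60 x 95 x 35 mm, beyond the press's -y end. Origin at the centre of its underside.
- handle: The crank handle as a part: origin on its axis at its lower end, 25 mm below point crank_handle.

How it is judged (in metres and radians):
On the way, in this order (a step that is already met when the one before it is completed fails the run):
1. the lift lever is raised (within 0.12 rad of its upper end) while the wheel is still open (value of joint lift_lever above 0.88 rad and value of joint wheel above 0.5 rad), for 0.2 s.
2. the handwheel is closed against its stop (within 0.08 rad) (value of joint wheel below 0.08 rad and value of joint lift_lever above 0.85 rad), for 0.2 s.
At the end, for the whole second after the job is handed in: The handwheel stands still two turns (12.57 rad, within 0.25 rad) from its stop, the fingers grip the crank handle (more than 2 N, grasp point within 40 mm of its middle), the lift lever is still raised (above 0.85 rad) and no bystander has moved more than 30 mm (value of joint wheel between 12.317 and 12.817 rad and velocity of joint wheel between -0.1 and 0.1 rad/s and value of joint lift_lever above 0.85 rad and contact force between the fingers and handle above 2 N and distance between the grasp point and crank_handle below 0.04 m and not (distance of tin from where it was at the start of the episode above 0.03 m) and not (distance of roll_on from where it was at the start of the episode above 0.03 m) and not (distance of soap from where it was at the start of the episode above 0.03 m)); the arm keeps its last pose, push and grip.
It fails at once if a piece of stock round the press is moved more than 30 mm or tipped over (distance of any of tin, roll_on, soap from where it was at the start of the episode above 0.03 m or angle between any of tin, roll_on, soap's own z axis and vertical above 0.5 rad).
It also fails if it takes over 72 s, if anything falls off the work surface, if the arm or the gripper's body presses on something with over 40 N, if the wrist force passes 120 N, or if a joint passes its speed limit or range.

## Working session

There is one attempt and no reset: what is moved stays moved. The work goes in short steps, Python scripts to look and compute and a tool call to move; the robot and the scene stay as the last step left them, time stands still between calls to the robot, and variables do not carry over. Pictures are saved under pics/ and viewed, and the job is handed in when it is done.

Besides the shell and the picture viewer there is one more tool, called after "Emit:" as a command line: name --argument value ..., lists and objects as JSON in quotes. play_rows: Moves the arm, as the interface text tells. Its arguments: {"type":"object","properties":{"targets":{"type":"string"},"force":{"type":"number"}},"required":["targets"]}

```bash
mkdir -p pics; ls; cat > h.py <<'E'
import numpy as np, cv2
from rig import status, eyes, env
def save(im,name): cv2.imwrite('pics/'+name,cv2.cvtColor(im['pixels'],cv2.COLOR_RGB2BGR))
def cloud(im,T_tool=None):
    z=im['range_z']; h,w=z.shape
    u,v=np.meshgrid(np.arange(w),np.arange(h)); 
    K=im['mtx']; k1=im['k1']
    xd=(u-K[0,2])/K[0,0]; yd=(v-K[1,2])/K[1,1]
    x,y=xd.copy(),yd.copy()
    for _ in range(15):
        s=1+k1*(x*x+y*y); x=xd/s; y=yd/s
    P=np.stack([x*z,-y*z,-z,np.ones_like(z)],-1)
    if 'world_to_cam' in im: T=np.linalg.inv(im['world_to_cam'])
    else: T=T_tool@im['T_tool_cam']
    W=P@T.T
    W=W[...,:3].copy(); W[z<=0]=np.nan
    return W
def tool(st):
    T=np.eye(4);T[:3,:3]=np.array(st['tool_rot']);T[:3,3]=st['position'];return T
E
python3 - <<'E'
from h import *
s=status.observe();print(s)
for n in ['scene','side','wrist']:
    im=eyes.get_image(n); save(im,n+'0.png'); 
    W=cloud(im,tool(s)); np.savez(''+n+'0.npz',W=W,p=im['pixels'])
    print(n,im['mtx'],im['k1'])
    if n=='wrist':print(im['T_tool_cam'])
E
```

```text
pics
{'time_s': 0.0, 'q': array([-1.23365361e+01,  2.18418280e+01,  7.43845998e+01, -1.28349593e-04,
        8.38587209e+01, -1.23359230e+01]), 'qvel': array([-0.0150453 ,  0.01900987, -0.04187752, -0.04059189, -0.07685231,
       -0.07635596]), 'joint_efforts': array([-1.00240642e-03, -4.48466885e+01, -2.31285810e+01, -2.87182611e-04,
        4.73836102e-03,  1.77242771e-05]), 'position': array([5.49706989e-01, 5.39147688e-05, 2.30704837e-01]), 'tool_rot': array([[ 1.06879738e-05,  9.99998945e-01, -1.45228362e-03],
       [ 9.99999950e-01, -1.02300219e-05,  3.15339371e-04],
       [ 3.15324182e-04, -1.45228692e-03, -9.99998896e-01]]), 'ft_force': array([0.53805623, 0.2596124 , 0.30429585]), 'wrist_torque': array([-0.003988  , -0.02612924, -0.04153292]), 'grip_width': 0.08530907700569297}
scene [[429.26373437   0.         280.28490277]
 [  0.         429.26373437 208.5038731 ]
 [  0.           0.           1.        ]] -0.10958450364053915
side [[489.63662458   0.         275.07553141]
 [  0.         489.63662458 212.06709157]
 [  0.           0.           1.        ]] -0.11608110551026025
wrist [[332.00918216   0.         280.34715057]
 [  0.         332.00918216 208.68486745]
 [  0.           0.           1.        ]] -0.046399442485785036
[[-7.48575912e-04  9.46068095e-01  3.23966972e-01  8.27147121e-02]
 [ 9.99999675e-01  8.04824555e-04 -3.96434383e-05 -6.56326270e-05]
 [-2.98241966e-04  3.23966837e-01 -9.46068391e-01 -1.44017578e-01]
 [ 0.00000000e+00  0.00000000e+00  0.00000000e+00  1.00000000e+00]]
```

View images.

View pics/scene0.png

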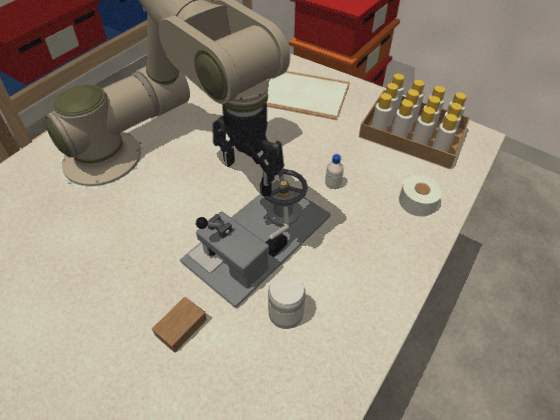

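View pics/side0.png

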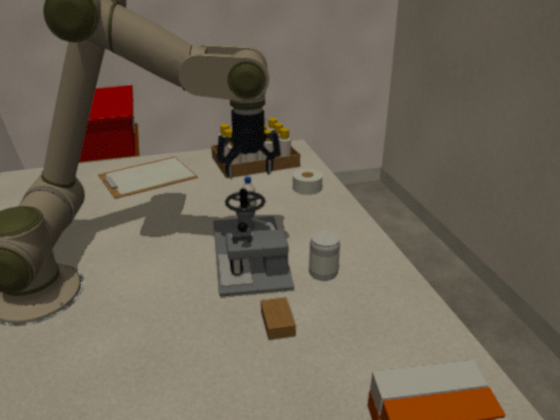

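View pics/wrist0.png

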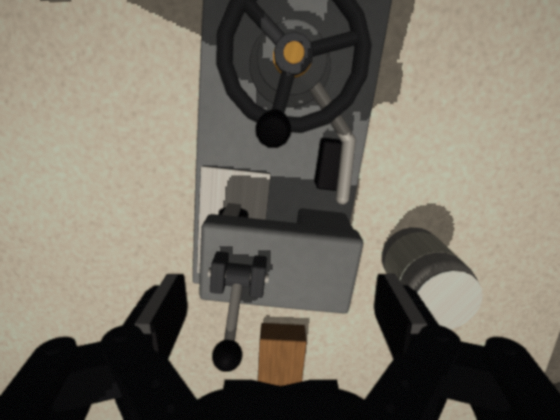

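The wrist view shows the lever ball at about (228,355), crank handle top (273,128), hub (293,52) and lever bracket (240,272); the tin sits right, the soap below between the fingers.

```bash
python3 - <<'E'
from h import *
d=np.load('wrist0.npz');W=d['W'];p=d['p']
for n,(u,v) in dict(ball=(228,353),handle=(273,127),hub=(293,52),bracket=(238,258),base_l=(210,130),tin=(447,300),soap=(284,355),table=(120,250),headtop=(310,260),rimL=(225,45),rimR=(362,45)).items():
    print(n,W[v,u].round(4))
# head top: z 0.09-0.13 plane
m=(np.abs(W[...,2]-W[260,310,2])<0.004)
uu,vv=np.meshgrid(np.arange(560),np.arange(420)); m&=(vv>190)&(vv<330)&(uu>180)&(uu<380)
pts=W[m][:,:2].astype(np.float32); print(len(pts),cv2.minAreaRect(pts*1000))
# base plate
m=(W[...,2]>0.006)&(W[...,2]<0.03)&(uu>180)&(uu<400)&(vv<300)
print(np.nanmedian(W[m][:,2]))
for v in (100,120,140,160,180,200,220,240,260):
    us=np.where(m[v])[0]; print(v,us.min(),W[v,us.min()].round(4),us.max(),W[v,us.max()].round(4))
# scene/side clouds: plate
for n in('scene','side'):
    S=np.load(n+'0.npz')['W']
    m=(S[...,2]>0.007)&(S[...,2]<0.03)&(S[...,0]>.4)&(S[...,0]<.8)&(abs(S[...,1])<.35)
    mm=m.astype(np.uint8); k,l,st,c=cv2.connectedComponentsWithStats(mm)
    i=1+np.argmax(st[1:,4]); q=S[l==i]; print(n,len(q),np.median(q[:,2]),cv2.minAreaRect((q[:,:2]*1000).astype(np.float32)))
E
```

```text
ball [ 0.5107 -0.0972  0.1791]
handle [0.5454 0.0654 0.1779]
hub [0.5582 0.1113 0.1282]
bracket [ 0.5116 -0.0548  0.1089]
base_l [0.4753 0.0485 0.0185]
tin [ 0.7089 -0.1014  0.1069]
soap [ 0.5539 -0.2309  0.0368]
table [ 0.3473 -0.1001  0.0008]
headtop [ 0.576  -0.0568  0.1089]
rimL [0.511  0.1168 0.1215]
rimR [0.6065 0.1168 0.1219]
10219 ((547.8091430664062, -67.8877944946289), (80.2181625366211, 145.0013885498047), 83.26712036132812)
0.019516745706989524
100 199 [0.4659 0.0789 0.0187] 373 [0.645  0.0788 0.017 ]
120 197 [0.4621 0.0588 0.0178] 369 [0.6419 0.0588 0.019 ]
140 197 [0.4611 0.0383 0.02  ] 365 [0.6395 0.038  0.0183]
160 197 [0.4593 0.0169 0.0195] 362 [0.6381 0.0164 0.0176]
180 195 [ 0.4548 -0.0058  0.0177] 358 [ 0.635  -0.0056  0.019 ]
200 195 [ 0.4532 -0.0287  0.0188] 354 [ 0.6321 -0.0285  0.0196]
220 194 [ 0.45   -0.0528  0.0187] 350 [ 0.6293 -0.0527  0.0191]
240 193 [ 0.4465 -0.0782  0.0182] 399 [ 0.6864 -0.0749  0.0258]
260 193 [ 0.4442 -0.1044  0.0184] 387 [ 0.6738 -0.0987  0.0297]
scene 3683 0.018238449504563103 ((548.7084350585938, 22.028182983398438), (342.32928466796875, 182.3771209716797), 83.67012786865234)
side 2587 0.01969200021932671 ((548.4063720703125, 21.1820068359375), (342.7761535644531, 180.62698364257812), 83.43561553955078)
```

```bash
python3 - <<'E'
from h import *
from scipy.optimize import least_squares
W=np.load('wrist0.npz')['W']
uu,vv=np.meshgrid(np.arange(560),np.arange(420))
m=((uu-228)**2+(vv-355)**2<12**2)&(W[...,2]>.15)
P=W[m]; r=least_squares(lambda c:np.linalg.norm(P-c,axis=1)-.012,[.509,-.105,.17],loss='soft_l1',f_scale=.001);print('ball',r.x,len(P))
m=(W[...,2]>.114)&(W[...,2]<.128)&(vv<130)&(uu>205)&(uu<375)
P=W[m]; rr=np.hypot(P[:,0]-.559,P[:,1]-.111); print(np.histogram(rr,20))
P=P[(rr>.035)];
# handle
m=((uu-273)**2+(vv-127)**2<22**2)&(W[...,2]>.16);H=W[m]
print('handle',H.mean(0),H.max(0),H.min(0)); T=H[H[:,2]>.174];print(cv2.minEnclosingCircle((T[:,:2]*1000).astype(np.float32)),np.median(T[:,2]),len(T))
a=np.radians(-6.6);R=np.array([[np.cos(a),-np.sin(a)],[np.sin(a),np.cos(a)]]);c=np.array([.5486,.0216])
for p in([0,.09],[-.025,-.09]):print(c+R@p)
print('ball press', R.T@(r.x[:2]-c))
h=T[:,:2].mean(0);print('handle',h,R.T@(h-c)-[0,.09])
E
```

```text
ball [ 0.50787995 -0.10703901  0.17034697] 437
(array([  33,   72,  264,  409,  352,  180,  181,  177,  174,  176,  174,
        179,  171,  170,  144, 1037, 1283, 1187, 1094,  500]), array([0.00109841, 0.00384882, 0.00659923, 0.00934963, 0.01210004,
       0.01485045, 0.01760086, 0.02035126, 0.02310167, 0.02585208,
       0.02860248, 0.03135289, 0.0341033 , 0.03685371, 0.03960411,
       0.04235452, 0.04510493, 0.04785533, 0.05060574, 0.05335615,
       0.05610656]))
handle [0.54535158 0.06404068 0.17704131] [0.55548002 0.07368087 0.18013952] [0.53499983 0.05306293 0.16004226]
((545.1263427734375, 63.5957145690918), 10.377894401550293) 0.17791772521662427 922
[0.55894434 0.11100355]
[ 0.51342134 -0.06493012]
ball press [-0.02566478 -0.13246674]
handle [0.54525466 0.06375368] [-0.0081682  -0.04851018]
```

Emit:
play_rows --targets "-0.035 -0.013 0 0.04 0;-0.07 -0.027 0 0.08 0;-0.105 -0.041 0 0.115 0;-0.105 -0.041 0 0.115 0" --force 30

```text
time_s: 0.55
position: [0.5078, -0.1081, 0.2311]
tool_rot: [[0.12, 0.993, -0.001], [0.993, -0.12, -0.001], [-0.001, -0.001, -1.0]]
ft_force: [-0.3, -0.1, 0.0]
grip_width: 0.0856
```

Emit:
play_rows --targets "0 0 0.03 0 0;0 0 0.06 0 0;0.001 0 0.079 0 0;0.001 0 0.079 0 0;0.001 0 0.079 0 0"

```text
time_s: 1.05
position: [0.5095, -0.1038, 0.1528]
tool_rot: [[0.114, 0.993, 0.0], [0.993, -0.114, -0.0], [-0.0, 0.0, -1.0]]
ft_force: [0.6, -0.1, -0.6]
grip_width: 0.0855
```

Emit:
play_rows --targets "0 0 0 0 0.9;0 0 0 0 0.9;0 0 0 0 0.9;0 0 0 0 0.9;0 0 0 0 0.9" --force 30

```text
time_s: 1.55
position: [0.5085, -0.1042, 0.1526]
tool_rot: [[0.115, 0.993, -0.001], [0.993, -0.115, -0.001], [-0.001, -0.001, -1.0]]
ft_force: [-4.1, -1.3, 3.1]
grip_width: 0.0221
```

```bash
python3 - <<'E'
from h import *
s=status.observe();print(s['position'],s['grip_width'],s['ft_force'])
save(eyes.get_image('wrist'),'w1.png')
E
```

```text
[ 0.50848261 -0.10423127  0.15260009] 0.02212356228346259 [-4.06335284 -1.26545721  3.121286  ]
```

View pics/w1.png

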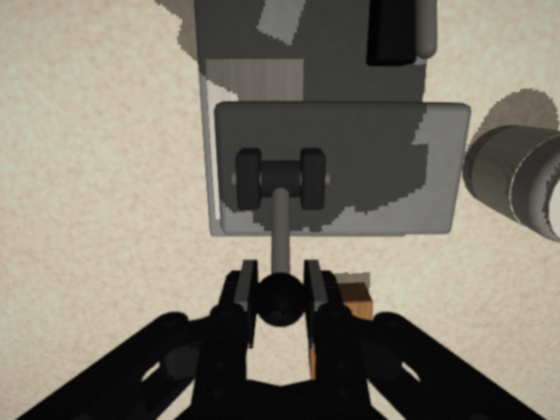

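The ball sits between the pads at about (280,298), rod leading up to the bracket at (280,180). Swinging it over now.

Emit:
play_rows --targets "0.0058 0 -0.0033 0 0.9;0.0113 0 -0.0067 0 0.9;0.0172 0 -0.0096 0 0.9;0.0233 0 -0.0118 0 0.9;0.0296 0 -0.0134 0 0.9"

```text
time_s: 2.1
position: [0.5119, -0.0748, 0.1656]
tool_rot: [[0.115, 0.993, -0.002], [0.993, -0.115, -0.001], [-0.001, -0.002, -1.0]]
ft_force: [-2.9, -2.5, 0.0]
grip_width: 0.0219
```

Emit:
play_rows --targets "0.0064 0 -0.001 0 0.9;0.0129 0 -0.0013 0 0.9;0.0194 0 -0.001 0 0.9;0.0258 0 0 0 0.9;0.0275 0 0.0002 0 0.9"

```text
time_s: 2.6
position: [0.516, -0.0465, 0.1657]
tool_rot: [[0.114, 0.993, 0.001], [0.993, -0.114, 0.0], [0.001, 0.001, -1.0]]
ft_force: [0.1, -0.4, -0.3]
grip_width: 0.0087
```

Emit:
play_rows --targets "0 0 0 0 0.9;0 0 0 0 0.9;0 0 0 0 0.9"

```text
time_s: 2.9
position: [0.5159, -0.0474, 0.1655]
tool_rot: [[0.115, 0.993, 0.0], [0.993, -0.115, 0.0], [0.0, 0.0, -1.0]]
ft_force: [0.4, -0.2, 0.9]
grip_width: 0.0087
```

```bash
python3 - <<'E'
from h import *
s=status.observe();print(s['position'],s['grip_width'],s['ft_force'])
save(eyes.get_image('wrist'),'w2.png')
E
```

```text
[ 0.51585227 -0.04738983  0.16552746] 0.008651842864698401 [ 0.35477114 -0.20525912  0.89333067]
```

View pics/w2.png

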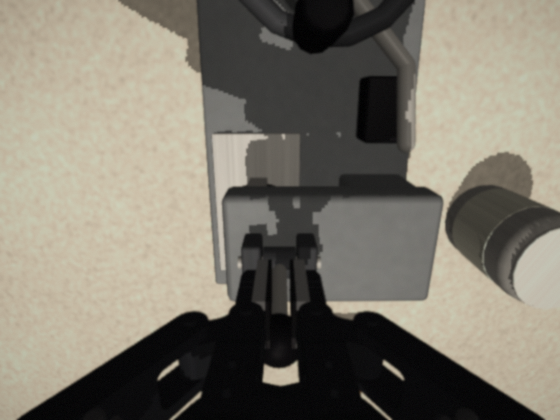

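The ball slipped out toward -y; the pads now hold the 9 mm rod, with the ball at about (280,345). I'll measure it, then open and push.

```bash
python3 - <<'E'
from h import *
from scipy.optimize import least_squares
s=status.observe(); im=eyes.get_image('wrist');W=cloud(im,tool(s))
uu,vv=np.meshgrid(np.arange(560),np.arange(420))
a=np.radians(-6.6);R=np.array([[np.cos(a),-np.sin(a)],[np.sin(a),np.cos(a)]]);pv=np.array([.5134,-.0649])
for v in range(260,370,8):
    w=W[v,280]; print(v,w.round(4),(R.T@(w[:2]-pv)).round(4))
P=W[(abs(uu-280)<9)&(abs(vv-345)<14)]
r=least_squares(lambda c:np.linalg.norm(P-c,axis=1)-.012,[.511,-.08,.18],loss='soft_l1',f_scale=.001).x;print('ball',r,R.T@(r[:2]-pv),r[2]-.12)
for n in('scene','side'): save(eyes.get_image(n),n+'2.png')
E
```

```text
260 [ 0.5143 -0.0588  0.13  ] [0.0002 0.0061]
268 [ 0.514  -0.061   0.1359] [0.0002 0.0039]
276 [ 0.5139 -0.0621  0.1431] [0.0002 0.0028]
284 [ 0.5138 -0.0629  0.1503] [0.0002 0.002 ]
292 [ 0.5138 -0.0631  0.1579] [0.0002 0.0018]
300 [ 0.5136 -0.0643  0.1635] [0.0002 0.0007]
308 [ 0.5136 -0.0643  0.1704] [0.0002 0.0007]
316 [ 0.5143 -0.0585  0.1844] [0.0002 0.0064]
324 [ 0.5143 -0.0589  0.1895] [0.0002 0.0061]
332 [ 0.5141 -0.0607  0.1925] [0.0002 0.0042]
340 [ 0.5139 -0.0624  0.1954] [0.0002 0.0025]
348 [ 0.5135 -0.066   0.1963] [ 0.0002 -0.001 ]
356 [ 0.5132 -0.0683  0.1984] [ 0.0002 -0.0034]
364 [ 0.5126 -0.0735  0.1974] [ 0.0002 -0.0086]Traceback (most recent call last):
  File "<stdin>", line 9, in <module>
    return func(*args, **kwargs)
    raise ValueError("Residuals are not finite in the initial point.")
ValueError: Residuals are not finite in the initial point.
```

Emit:
play_rows --targets "0 0 0 0 0.4;0 0 0 0 0.4;0 0 -0.02 0 0.4;0 0 -0.055 0 0.4;0 0 -0.055 0 0.4"

```text
time_s: 3.5
position: [0.5172, -0.0478, 0.2244]
tool_rot: [[0.115, 0.993, 0.007], [0.993, -0.115, -0.003], [-0.002, 0.008, -1.0]]
ft_force: [-0.4, 0.3, -0.8]
grip_width: 0.0514
```

Emit:
play_rows --targets "-0.03 -0.001 0 0 0.4;-0.058 -0.002 0 0 0.6;-0.058 -0.002 0 0 1;-0.058 -0.002 0 0 1;-0.058 -0.002 0 0 1"

```text
time_s: 4.0
position: [0.507, -0.104, 0.2203]
tool_rot: [[0.114, 0.993, -0.0], [0.993, -0.114, 0.0], [0.0, -0.0, -1.0]]
ft_force: [0.4, 0.8, 0.3]
grip_width: 0.0002
```

```bash
python3 - <<'E'
from h import *
from scipy.optimize import least_squares
s=status.observe(); im=eyes.get_image('wrist');W=cloud(im,tool(s));save(im,'w3.png')
print(s['position'],s['grip_width'],s['ft_force'])
a=np.radians(-6.6);R=np.array([[np.cos(a),-np.sin(a)],[np.sin(a),np.cos(a)]]);pv=np.array([.5134,-.0649])
Q=(W[...,:2]-pv)@R
print('tcp',R.T@(s['position'][:2]-pv))
m=(abs(Q[...,0])<.014)&(Q[...,1]>-.03)&(Q[...,1]<.04)&(W[...,2]>.175)&(W[...,2]<.2)
print(m.sum()); 
if m.sum(): print(Q[m].min(0),Q[m].max(0),np.percentile(W[m][:,2],98))
E
```

```text
[ 0.50697221 -0.10402713  0.22029679] 0.00021531871412570805 [0.38057738 0.8213214  0.25279894]
tcp [-0.00188803 -0.03960662]
1457
[-0.01202048 -0.01625312] [0.01114877 0.00695884] 0.19839487887778967
```

View pics/w3.png

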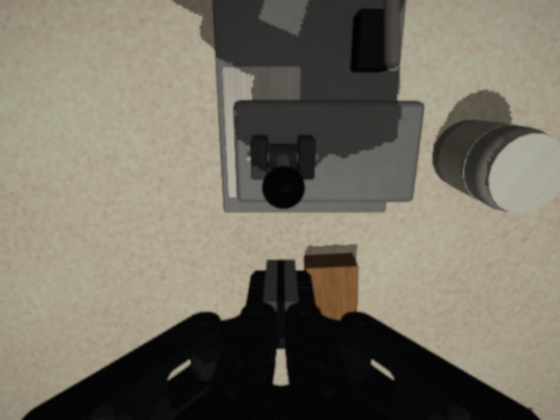

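Fingers are shut, with the ball at (283,187) ahead of them, centred 4.6 mm short of upright. Now lowering and pushing.

Emit:
play_rows --targets "0 0.001 0.03 0 1;0 0.002 0.054 0 1;0.005 0.002 0.054 0 1;0.01 0.002 0.054 0 1;0.015 0.002 0.054 0 1"

```text
time_s: 4.55
position: [0.5114, -0.0896, 0.1679]
tool_rot: [[0.114, 0.993, 0.002], [0.993, -0.114, -0.001], [-0.001, 0.002, -1.0]]
ft_force: [-1.2, -2.1, 1.9]
grip_width: -0.0
```

Emit:
play_rows --targets "0.004 0 0 0 1;0.008 0 0 0 1;0.012 0 0 0 1;0.015 0 0 0 1;0.015 0 0 0 1"

```text
time_s: 5.05
position: [0.5124, -0.0746, 0.1665]
tool_rot: [[0.114, 0.993, -0.0], [0.993, -0.114, 0.0], [0.0, -0.0, -1.0]]
ft_force: [0.0, -1.1, -0.1]
grip_width: 0.0001
```

```bash
cat > ball.py <<'E'
from h import *
import sys
s=status.observe(); im=eyes.get_image('wrist');W=cloud(im,tool(s));save(im,sys.argv[1])
print(s['position'],s['grip_width'],s['ft_force'])
a=np.radians(-6.6);R=np.array([[np.cos(a),-np.sin(a)],[np.sin(a),np.cos(a)]]);pv=np.array([.5134,-.0649])
Q=(W[...,:2]-pv)@R
print('tcp',R.T@(s['position'][:2]-pv))
m=(abs(Q[...,0])<.014)&(Q[...,1]>-.03)&(Q[...,1]<.04)&(W[...,2]>.175)&(W[...,2]<.2)
print(m.sum()); 
if m.sum(): print(Q[m].min(0),Q[m].max(0),np.percentile(W[m][:,2],98))
E
python3 ball.py w4.png
```

```text
[ 0.51241694 -0.07461069  0.16651792] 7.099377042085677e-05 [ 0.04682028 -1.12742538 -0.07094744]
tcp [ 0.00013958 -0.00975932]
4124
[-0.01355879 -0.00469244] [0.01391504 0.02491212] 0.19905527836579687
```

View pics/w4.png

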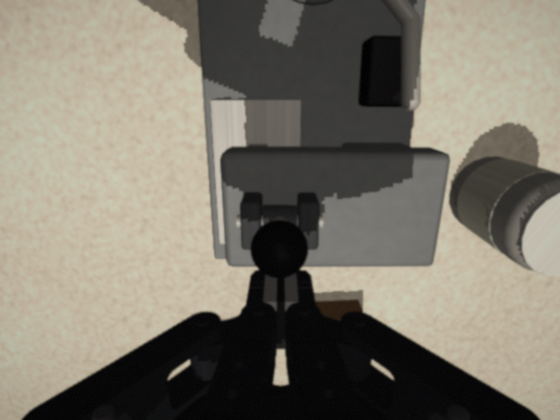

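The ball at (279,248) is now centred about 12.9 mm past the pivot (q≈1.0). I'll press a little further to feel the stop.

Emit:
play_rows --targets "0.001 0 0 0 1;0.002 0 0 0 1;0.002 0 0 0 1"

```text
time_s: 5.4
position: [0.5125, -0.0735, 0.1664]
tool_rot: [[0.115, 0.993, -0.001], [0.993, -0.115, -0.001], [-0.001, -0.0, -1.0]]
ft_force: [-0.6, -3.9, -0.5]
grip_width: -0.0
```

Emit:
play_rows --targets "0.001 0 0 0 1;0.0015 0 0 0 1;0.0015 0 0 0 1"

```text
time_s: 5.7
position: [0.5126, -0.0733, 0.1664]
tool_rot: [[0.115, 0.993, -0.001], [0.993, -0.115, -0.003], [-0.003, -0.001, -1.0]]
ft_force: [-2.4, -11.4, -1.1]
grip_width: -0.0
```

```bash
python3 ball.py w5.png
```

```text
[ 0.51256723 -0.07325094  0.16642523] -3.216557392148733e-05 [ -2.3724201  -11.40426366  -1.08722057]
tcp [ 0.00013258 -0.00839131]
4075
[-0.01343626 -0.00321975] [0.01392236 0.02579859] 0.19912164953549438
```

The stop is felt (11 N). Now retreat, rise and go over to the crank handle.

Emit:
play_rows --targets "-0.015 0 0 0 1;-0.02 0 -0.04 0 1;-0.02 0 -0.06 0 0.6;0.02 0.005 -0.06 0 0.35;0.065 0.01 -0.06 0 0.35"

```text
time_s: 6.25
position: [0.5307, -0.0086, 0.2272]
tool_rot: [[0.118, 0.993, 0.002], [0.993, -0.118, 0.001], [0.001, 0.002, -1.0]]
ft_force: [-0.1, 0.4, 0.4]
grip_width: 0.0435
```

Emit:
play_rows --targets "0.035 0.004 0 0 0.35;0.053 0.007 0 0 0.35;0.053 0.007 0 0 0.35;0.053 0.007 0 0 0.35"

```text
time_s: 6.65
position: [0.5432, 0.0432, 0.2264]
tool_rot: [[0.114, 0.993, -0.0], [0.993, -0.114, 0.0], [0.0, -0.0, -1.0]]
ft_force: [0.4, -1.1, -0.1]
grip_width: 0.0555
```

```bash
cat > hd.py <<'E'
from h import *
import sys
s=status.observe(); im=eyes.get_image('wrist');W=cloud(im,tool(s));save(im,sys.argv[1])
print(s['position'],s['grip_width'],s['ft_force'])
m=(W[...,2]>.174)&(W[...,2]<.182)&(np.hypot(W[...,0]-.559,W[...,1]-.111)<.07)
T=W[m]; print(len(T),cv2.minEnclosingCircle((T[:,:2]*1000).astype(np.float32)),T.mean(0))
E
python3 hd.py w6.png
```

```text
[0.54321684 0.04321943 0.22636259] 0.05547352612529258 [ 0.42528761 -1.0683213  -0.10875885]
810 ((545.1170043945312, 63.55095291137695), 10.560327529907227) [0.54535961 0.06463292 0.17773822]
```

View pics/w6.png

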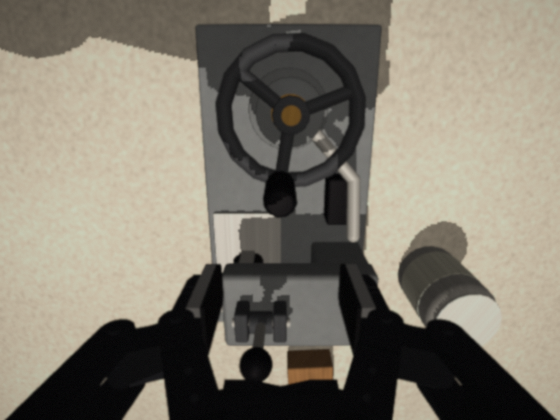

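```bash
python3 ball.py w7.png
```

```text
[0.54318146 0.04280047 0.22642004] 0.05553786917839037 [-0.12096746 -0.31628998  0.40775377]
tcp [0.0172053  0.11040971]
946
[-0.01202575  0.00568306] [0.01122392 0.02594911] 0.19718870629626847
```

The raised lever is confirmed (ball at (256,363), 3D edge +26 mm). Descending on the handle at (280,195).

Emit:
play_rows --targets "0.021 0 0.01 0 0.35;0.021 0 0.04 0 0.35;0.021 0 0.07 0 0.35;0.021 0 0.09 0 0.35;0.021 0 0.09 0 0.35"

```text
time_s: 7.25
position: [0.5444, 0.0635, 0.1342]
tool_rot: [[0.116, 0.993, -0.005], [0.993, -0.116, 0.001], [0.0, -0.005, -1.0]]
ft_force: [0.2, 1.5, -0.5]
grip_width: 0.0558
```

Emit:
play_rows --targets "0 0 0 0 0.9;0 0 0 0 0.9;0 0 0 0 0.9;0 0 0 0 0.9" --force 50

```text
time_s: 7.65
position: [0.5463, 0.0641, 0.138]
tool_rot: [[0.115, 0.993, 0.003], [0.993, -0.115, -0.001], [-0.001, 0.003, -1.0]]
ft_force: [-1.7, -0.9, 6.6]
grip_width: 0.0205
```

```bash
python3 hd.py w8.png
```

```text
[0.54628568 0.06410762 0.13802076] 0.02047395450137221 [-1.66322481 -0.86781538  6.57312445]
3017 ((546.0828857421875, 70.3091812133789), 30.555784225463867) [0.54647878 0.06658375 0.1776694 ]
```

View pics/w8.png

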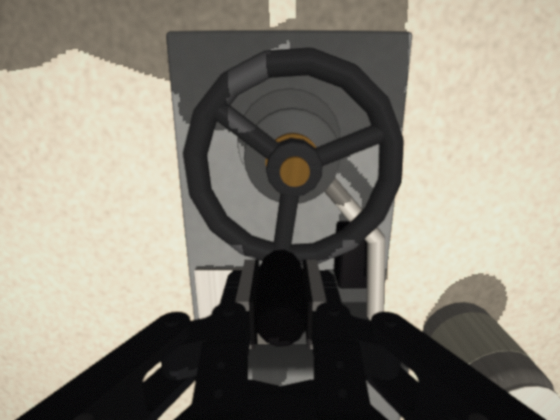

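Handle is between the pads at (280,290). Compute the circle table.

```bash
cat > circ.py <<'E'
import numpy as np,sys
def t(a0,step,n,calls):
    for c in range(calls):
        th=a0+step*np.arange(n+1); x=.05*np.sin(th);y=.05*np.cos(th)
        print('%.3f->%.3f:'%(th[0],th[-1]),';'.join('%.4f %.4f 0 0 0.9'%(x[i]-x[0],y[i]-y[0]) for i in range(1,n+1))); a0=th[-1]
E
python3 -c "
from circ import *
t(4.555,-.35,5,2);t(4.555-3.5,-.35,3,1)"
```

```text
4.555->2.805: 0.0057 -0.0165 0 0 0.9;0.0167 -0.0300 0 0 0.9;0.0316 -0.0389 0 0 0.9;0.0487 -0.0422 0 0 0.9;0.0659 -0.0394 0 0 0.9
2.805->1.055: 0.0152 0.0085 0 0 0.9;0.0265 0.0217 0 0 0.9;0.0326 0.0380 0 0 0.9;0.0328 0.0554 0 0 0.9;0.0270 0.0719 0 0 0.9
1.055->0.005: -0.0111 0.0134 0 0 0.9;-0.0261 0.0222 0 0 0.9;-0.0432 0.0253 0 0 0.9
```

Emit:
play_rows --targets "0.0057 -0.0165 0 0 0.9;0.0167 -0.03 0 0 0.9;0.0316 -0.0389 0 0 0.9" --force 80

```text
time_s: 8.0
position: [0.5104, 0.0993, 0.1381]
tool_rot: [[0.116, 0.993, 0.002], [0.993, -0.116, -0.002], [-0.002, 0.002, -1.0]]
ft_force: [2.6, -2.8, 4.6]
grip_width: 0.0201
```

```bash
cat > ang.py <<'E'
from h import *
import sys
s=status.observe();p=np.array(s['position'])
a=np.radians(-6.6);R=np.array([[np.cos(a),-np.sin(a)],[np.sin(a),np.cos(a)]]);hb=np.array([.559,.111])
d=R.T@(p[:2]-hb);print('tcp',p.round(4),'r',np.hypot(*d).round(4),'th',(np.arctan2(d[1],d[0])%6.2832).round(3),'F',np.round(s['ft_force'],1),'w',s['grip_width'],'tau',np.round(s['wrist_torque'],2))
if len(sys.argv)>1: save(eyes.get_image(sys.argv[2]),sys.argv[1])
E
python3 ang.py w9.png wrist
```

```text
tcp [0.5104 0.0993 0.1381] r 0.05 th 3.493 F [ 2.6 -2.8  4.6] w 0.020089707682508878 tau [-0.58 -0.45  0.02]
```

View pics/w9.png

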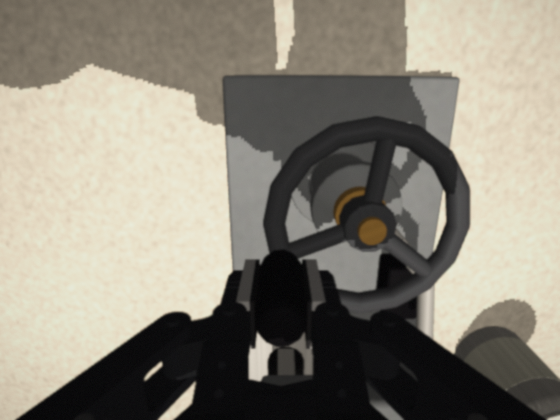

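The wheel turned with the hand; handle still centred at (280,295). Continue closing.

```bash
python3 -c "
from circ import *
t(3.505,-.35,5,2)"
```

```text
3.505->1.755: 0.0171 -0.0033 0 0 0.9;0.0343 -0.0005 0 0 0.9;0.0495 0.0081 0 0 0.9;0.0608 0.0213 0 0 0.9;0.0669 0.0376 0 0 0.9
1.755->0.005: 0.0002 0.0174 0 0 0.9;-0.0057 0.0338 0 0 0.9;-0.0168 0.0472 0 0 0.9;-0.0318 0.0560 0 0 0.9;-0.0489 0.0592 0 0 0.9
```

Emit:
play_rows --targets "0.0171 -0.0033 0 0 0.9;0.0343 -0.0005 0 0 0.9;0.0495 0.0081 0 0 0.9;0.0608 0.0213 0 0 0.9;0.0669 0.0376 0 0 0.9"

```text
time_s: 8.55
position: [0.5559, 0.1628, 0.1381]
tool_rot: [[0.114, 0.994, 0.001], [0.994, -0.114, -0.001], [-0.001, 0.001, -1.0]]
ft_force: [-3.4, -13.4, 8.8]
grip_width: 0.0199
```

Emit:
play_rows --targets "0.0002 0.0174 0 0 0.9;-0.0057 0.0338 0 0 0.9;-0.0168 0.0472 0 0 0.9;-0.0318 0.056 0 0 0.9;-0.0489 0.0592 0 0 0.9"

```text
time_s: 9.05
position: [0.6086, 0.1076, 0.138]
tool_rot: [[0.114, 0.993, -0.0], [0.993, -0.114, 0.002], [0.002, -0.001, -1.0]]
ft_force: [-12.9, 5.2, 12.7]
grip_width: 0.0203
```

```bash
python3 ang.py w10.png wrist
```

```text
tcp [0.6086 0.1076 0.138 ] r 0.0497 th 0.046 F [-12.9   5.2  12.7] w 0.020293821453948136 tau [ 0.91  2.34 -0.08]
```

View pics/w10.png

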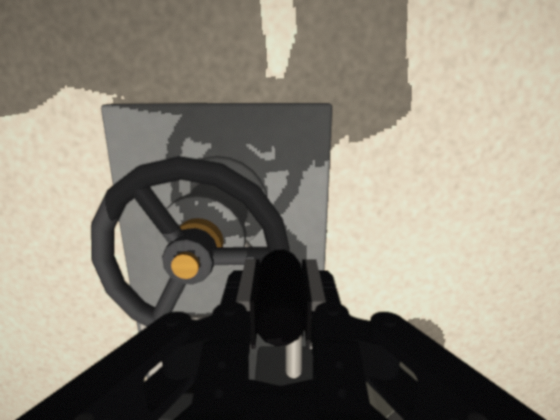

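Handle at the press's +x side (spoke to it horizontal), θ≈0.05. Press on to the stop.

Emit:
play_rows --targets "-0.0015 -0.001 0 0 0.9;-0.003 -0.001 0 0 0.9;-0.003 -0.001 0 0 0.9"

```text
time_s: 9.4
position: [0.6083, 0.1065, 0.1382]
tool_rot: [[0.114, 0.993, 0.004], [0.993, -0.114, 0.004], [0.005, 0.003, -1.0]]
ft_force: [0.8, 10.6, 5.4]
grip_width: 0.0201
```

Emit:
play_rows --targets "-0.001 0 0 0 0.9;-0.002 0 0 0 0.9;-0.002 0 0 0 0.9;-0.002 0 0 0 0.9"

```text
time_s: 9.8
position: [0.6082, 0.1064, 0.1382]
tool_rot: [[0.113, 0.994, 0.005], [0.994, -0.113, 0.007], [0.008, 0.004, -1.0]]
ft_force: [3.2, 18.8, 5.1]
grip_width: 0.0197
```

```bash
python3 ang.py w11.png wrist
```

```text
tcp [0.6082 0.1064 0.1382] r 0.0494 th 0.021 F [ 3.2 18.8  5.1] w 0.019694316422935423 tau [ 3.04 -0.37  0.05]
```

View pics/w11.png

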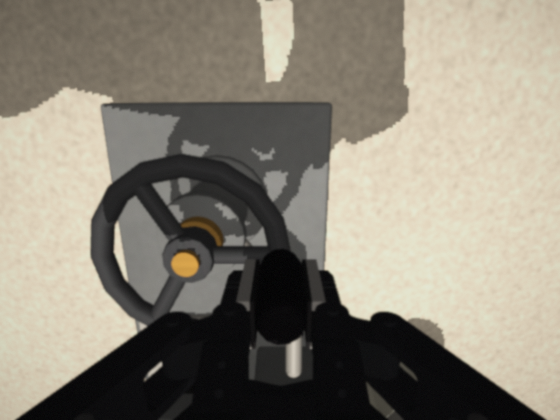

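Stop confirmed: force rose 11→19 N with no motion. Now backing off two turns.

```bash
python3 -c "
from circ import *
t(0.005,.4,5,6);t(12.005,.19,3,1)"
```

```text
0.005->2.005: 0.0195 -0.0040 0 0 0.9;0.0358 -0.0153 0 0 0.9;0.0464 -0.0321 0 0 0.9;0.0497 -0.0517 0 0 0.9;0.0451 -0.0710 0 0 0.9
2.005->4.005: -0.0118 -0.0160 0 0 0.9;-0.0288 -0.0262 0 0 0.9;-0.0485 -0.0289 0 0 0.9;-0.0677 -0.0237 0 0 0.9;-0.0834 -0.0115 0 0 0.9
4.005->6.005: -0.0097 0.0174 0 0 0.9;-0.0118 0.0371 0 0 0.9;-0.0061 0.0561 0 0 0.9;0.0066 0.0714 0 0 0.9;0.0243 0.0806 0 0 0.9
6.005->8.005: 0.0198 0.0016 0 0 0.9;0.0387 -0.0047 0 0 0.9;0.0536 -0.0179 0 0 0.9;0.0622 -0.0358 0 0 0.9;0.0632 -0.0556 0 0 0.9
8.005->10.005: -0.0068 -0.0187 0 0 0.9;-0.0204 -0.0332 0 0 0.9;-0.0385 -0.0413 0 0 0.9;-0.0584 -0.0417 0 0 0.9;-0.0768 -0.0343 0 0 0.9
10.005->12.005: -0.0141 0.0140 0 0 0.9;-0.0217 0.0323 0 0 0.9;-0.0215 0.0522 0 0 0.9;-0.0136 0.0704 0 0 0.9;0.0008 0.0841 0 0 0.9
12.005->12.575: 0.0085 0.0043 0 0 0.9;0.0176 0.0069 0 0 0.9;0.0270 0.0077 0 0 0.9
```

First call includes +4 mm on tool x to undo the press against the stop.

Emit:
play_rows --targets "0.0235 -0.004 0 0 0.9;0.0398 -0.0153 0 0 0.9;0.0504 -0.0321 0 0 0.9;0.0537 -0.0517 0 0 0.9;0.0491 -0.071 0 0 0.9"

```text
time_s: 10.35
position: [0.5434, 0.1604, 0.1381]
tool_rot: [[0.114, 0.994, 0.006], [0.994, -0.114, 0.001], [0.002, 0.006, -1.0]]
ft_force: [6.7, -8.5, 5.5]
grip_width: 0.0198
```

```bash
python3 ang.py w12.png wrist
```

```text
tcp [0.5434 0.1604 0.1381] r 0.0518 th 1.992 F [ 6.7 -8.5  5.5] w 0.019756624735637843 tau [-1.42 -1.1  -0.  ]
```

View pics/w12.png

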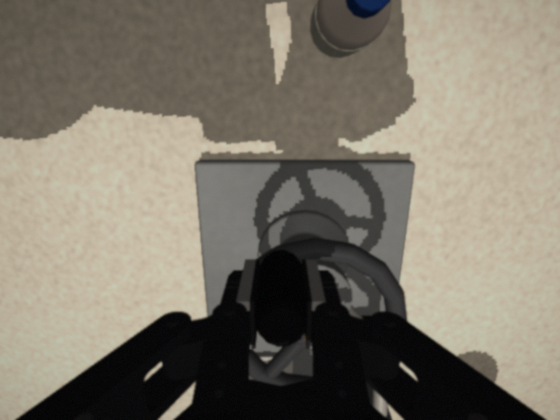

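Handle still held at (280,290); the bottle at (350,20) is clear. Continue.

Emit:
play_rows --targets "-0.0118 -0.016 0 0 0.9;-0.0288 -0.0262 0 0 0.9;-0.0485 -0.0289 0 0 0.9;-0.0677 -0.0237 0 0 0.9;-0.0834 -0.0115 0 0 0.9"

```text
time_s: 10.9
position: [0.5219, 0.0781, 0.1382]
tool_rot: [[0.115, 0.993, 0.004], [0.993, -0.115, 0.002], [0.003, 0.003, -1.0]]
ft_force: [8.9, 15.1, 1.7]
grip_width: 0.02
```

Emit:
play_rows --targets "-0.0097 0.0174 0 0 0.9;-0.0118 0.0371 0 0 0.9;-0.0061 0.0561 0 0 0.9;0.0066 0.0714 0 0 0.9;0.0243 0.0806 0 0 0.9"

```text
time_s: 11.4
position: [0.6046, 0.0925, 0.138]
tool_rot: [[0.116, 0.993, -0.0], [0.993, -0.116, -0.0], [-0.0, -0.0, -1.0]]
ft_force: [-12.5, 0.5, 14.9]
grip_width: 0.0199
```

```bash
python3 ang.py w13.png wrist
```

```text
tcp [0.6046 0.0925 0.138 ] r 0.0493 th 6.012 F [-12.5   0.5  14.9] w 0.019902455461399484 tau [0.12 2.31 0.01]
```

View pics/w13.png

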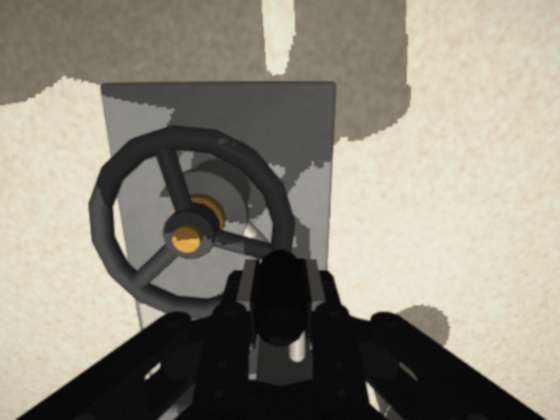

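Handle held, nearly one turn, forces under 20 N. Second turn.

Emit:
play_rows --targets "0.0198 0.0016 0 0 0.9;0.0387 -0.0047 0 0 0.9;0.0536 -0.0179 0 0 0.9;0.0622 -0.0358 0 0 0.9;0.0632 -0.0556 0 0 0.9"

```text
time_s: 11.95
position: [0.5576, 0.1628, 0.1381]
tool_rot: [[0.114, 0.993, 0.006], [0.993, -0.114, 0.001], [0.001, 0.006, -1.0]]
ft_force: [5.3, -8.7, 7.0]
grip_width: 0.0204
```

Emit:
play_rows --targets "-0.0068 -0.0187 0 0 0.9;-0.0204 -0.0332 0 0 0.9;-0.0385 -0.0413 0 0 0.9;-0.0584 -0.0417 0 0 0.9;-0.0768 -0.0343 0 0 0.9"

```text
time_s: 12.45
position: [0.5137, 0.0898, 0.1382]
tool_rot: [[0.114, 0.993, 0.004], [0.993, -0.114, 0.002], [0.002, 0.004, -1.0]]
ft_force: [9.9, 10.6, 0.3]
grip_width: 0.02
```

Emit:
play_rows --targets "-0.0141 0.014 0 0 0.9;-0.0217 0.0323 0 0 0.9;-0.0215 0.0522 0 0 0.9;-0.0136 0.0704 0 0 0.9;0.0008 0.0841 0 0 0.9"

```text
time_s: 12.95
position: [0.5974, 0.0805, 0.138]
tool_rot: [[0.116, 0.993, -0.0], [0.993, -0.116, 0.0], [0.0, -0.0, -1.0]]
ft_force: [-12.5, 4.0, 15.0]
grip_width: 0.0202
```

Emit:
play_rows --targets "0.0085 0.0043 0 0 0.9;0.0176 0.0069 0 0 0.9;0.027 0.0077 0 0 0.9;0.027 0.0077 0 0 0.9;0.027 0.0077 0 0 0.9"

```text
time_s: 13.45
position: [0.6084, 0.1074, 0.1381]
tool_rot: [[0.114, 0.993, 0.003], [0.993, -0.114, 0.001], [0.001, 0.003, -1.0]]
ft_force: [-0.4, 3.2, 6.8]
grip_width: 0.02
```

```bash
python3 ang.py w14.png wrist;python3 ang.py s14.png scene; python3 ang.py d14.png side
```

```text
tcp [0.6084 0.1074 0.1381] r 0.0495 th 0.041 F [-0.4  3.2  6.8] w 0.019968507866237595 tau [ 0.53  0.29 -0.  ]
tcp [0.6084 0.1073 0.1381] r 0.0495 th 0.041 F [-1.   3.7  7.1] w 0.02032547004123272 tau [0.49 0.21 0.02]
tcp [0.6083 0.1073 0.1381] r 0.0495 th 0.04 F [-0.1  2.6  7. ] w 0.019845627686234858 tau [0.53 0.13 0.02]
```

View pics/w14.png

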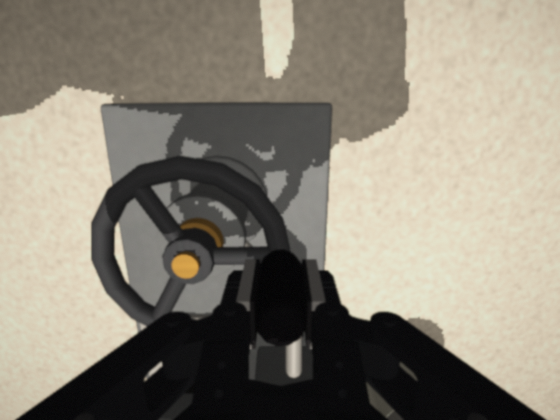

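View pics/s14.png

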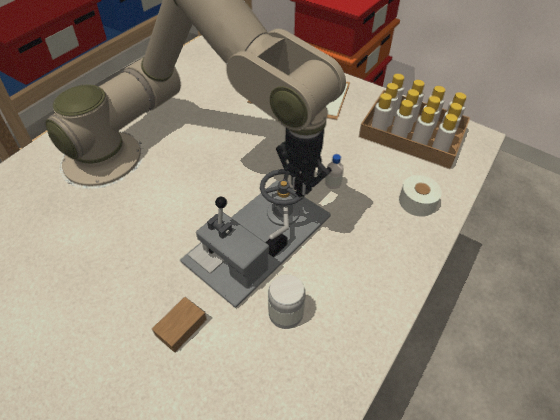

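View pics/d14.png

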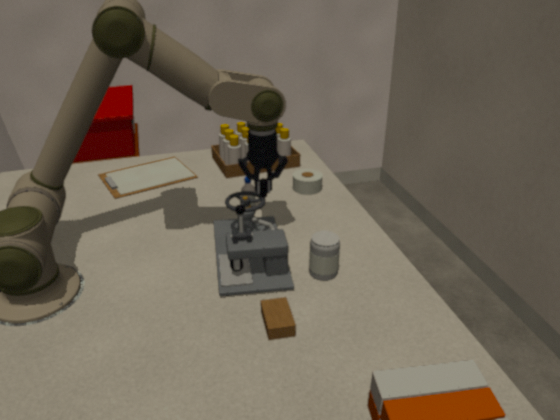

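The wrist view matches the stop view (handle at (280,290), spoke horizontal, θ 0.04 vs 0.02 at the stop). The scene view shows the lever up at (221,203) and tin, bottle and soap where they were. Handing in.

```bash
python3 -c "
from rig import env,status
s=status.observe();print(s['qvel'].round(2),s['grip_width']);print(env.close_job())"
```

```text
[-0.08 -0.01  0.02  0.11  0.11 -0.01] 0.02033259685347692
the job is handed in; nothing more can be done
None
```

I raised the lift lever to its end, closed the handwheel against its stop, and backed it off two turns. I handed in at about 13.6 s of the 72 s allowed, still gripping the crank handle with an 80 N grip setting.

**Lift lever:** The first swing with the ball gripped slipped off just short of upright. I finished by pushing the ball over with shut fingers until I felt the stop at 11 N. Depth measurements then put the ball about 13 mm past the pivot, which is about 1.0 rad. It still stood up in the last scene picture.

**Closing the wheel:** I led the handle clockwise until it would not move further. The force rose from 11 to 19 N with no motion, and the hand's position read 0.02 rad.

**Backing off:** I led the handle 12.57 rad anticlockwise without letting go. The final hand angle read 0.04 rad on the circle, 0.02 rad from the reading at the stop. The wheel angle is inferred from the hand position and the pictures; I had no direct reading of the joint.

**Final checks:**
- The finger opening was 20 mm on the 22 mm handle and the arm was still.
- The tin, bottle and soap looked unmoved in both outside cameras, by eye only.
- The wrist force was about 20 N at most in any reading I took.
- A steady upward force of about 7 N remained on the tool at the end; I did not explain it.

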